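Hang the coat-peg plaque on its keyhole screw

ROBOT

A 6-joint arm with a two-finger parallel gripper is mounted at the origin on the work surface. World frame = base frame: x ahead of the robot, y to its left, z up, the work surface at z = 0. Lengths are in mm, angles in rad, forces in N, time in s.
With the tool pointing down it reaches from about 275 to 825 mm from the base axis. Payload 4.9 kg.
Tool frame: the origin (TCP) lies between the finger pads; the fingertips stand 19 mm ahead of it and the grasp point (between the pads) is the TCP (robot.tcp_to_tips is the distance from the TCP to the fingertips, in mm); z points along the fingers, y is the line along which they close (so a half turn about z gives the same grasp; the last joint's range is limited). The gripper opens to 85 mm and grips with 20 to 120 N. Pads are 22 mm wide; open, the fingers measure 114 mm over their backs; the gripper's body (76 mm by 85 mm) begins 54 mm behind the grasp point. The pads swing forward as they close: fully open they stand 13 mm farther back than shut.
Start: joints at [-0.134, 0.326, -0.193, 1.052, 0, 1.437], TCP at [550.017, 0.009, 250.281] pointing down, gripper open.
Joint ranges: [-2.65, 2.65], [-0.97, 1.79], [-1.3, 1.35], [-1.93, 2.1], [-1.47, 1.37], [-3.14, 3.14]. Speed limits (rad/s): [2.57, 2.57, 3.14, 3.14, 3.14, 3.14].

INTERFACE

Orientations are given as a unit quaternion [w, x, y, z].
In Python, from rig import robot gives the robot as it stands.
- The arm moves only by the tool carry_out, never from a script. Its argument "increments" is a list of rows, each an object of numbers: "rx", "ry", "rz": the turn, a rotation vector about the tool's x, y, z each as a share of pi/2 rad, from -1 to 1; "tx", "ty", "tz": the shift along the tool's x, y, z each as a share of 0.03 m, from -1 to 1; "gripper": the gripper's target within -1 to 1 (fully open at 1, half-way at 0, shut at -1). A call has exactly 10 rows; each row shifts and turns the commanded pose from where the row before left it, along the tool's axes as they then stand; what a row does not reach is not made up. A row lasts 1/8 s, in which the tool goes at most 62.5 mm and 10.7 degrees, less where a joint would pass 70% of its speed; a pose out of reach is approached as far as the arm can. A call with a number of a shift or a turn outside -1 to 1 is refused whole. A call with a gripper value outside its range is refused whole. The fingers move at their own pace and stop on an object; "newtons" is the grip in N (left out, the last holds). Time passes only in rows, so rows that do not move let the fingers close, or fill a call up. It gives the time, the measured TCP pose, the force, the opening and the grip force at its end, in the units of the state.
- robot.state(): the state, without advancing time (a new reading comes with each control period).
- robot.capture(name): name is "scene" or "side" or "wrist"; returns a dict with "color" (480x640x3 uint8, blue, green, red), "intrinsics" (3x3 intrinsics, pixels), "rvec" (rotation vector, rad) and "tvec" (3), from world to camera coordinates, as OpenCV has them; the wrist camera has in their place "tool_from_camera" (4x4, takes a point from camera to tool coordinates, whose origin is the TCP and whose axes are the flange's). Camera axes: x right, y down, z forward; pixel columns grow to the right and rows downward; lengths in mm; the calibration is good to about 2 mm. A picture is of the moment at which its call begins: read the wrist's pose just before it. There is no depth.
- robot.finish_job(): hands the job in; it is judged then, once.
The state is a dict: "time": time; "joint_positions": joint angles; "dq": joint speeds; "joint_efforts": joint torques, N m; "tcp_pos": TCP position; "eef_rot": TCP orientation; "force": force on the tool from outside, world axes, zero at the start; "moment": the same for the moment, N m; "finger_gap": finger opening in mm; "gripper_force": force on a finger pad.
Only numpy, scipy, OpenCV 4.12 (cv2) and the standard library are available. Lean on these libraries where they do the work, as an engineer would, in place of code of your own. Each camera call takes 0.05 s, during which the arm holds its last target. There are 200 camera calls.

TASK

Take the green coat-peg plaque out of the groove of the wooden rack and hang it on the screw of the plywood board: put the wide part of its keyhole over the screw head with its back flat against the board, then slide it straight down until it is fully home and locked behind the head. Work gently, never ramming the plaque against the board or its screw, leave it hanging straight by itself, and do not upset the other things on the bench.

Things in the scene. Friction and masses are not known exactly. Their poses are not given: they have to be found in the camera images.
- plaque: Loose green wooden wall plaque, 90 mm wide (y), 125 mm high (z), 16 mm thick (x), 170 to 350 g. Origin: bottom middle of its flat back; x points out of its front, where the coat peg is, z up. Starts upright. A window in it, 28 mm wide, z = 28 to 88 mm, is open to the front and closed at the back by a 3 mm steel web, flush with the back, with the keyhole cut through it.
- peg (a point): Middle of the plaque's light-wood coat peg, a square bar 20 mm wide (y), 24 mm high (z), standing 50 mm out of the front. This point is 42 mm before the plaque's back, 26 mm before its front, 105 mm above its underside; the plaque's top is 20 mm higher. Axes as the plaque's. Can be taken from above, fingers closing along y.
- keyhole (a point): Middle of the keyhole's wide entrance, on the plane of the plaque's back, 45 mm above its underside; axes as the plaque's. The entrance is a square 22 mm wide and high; a slot 10 mm wide, with slanted lead-in corners, runs up from it. Below the entrance (under z = 34 mm on the plaque) the back is solid.
- slot_end (a point): Where the screw's axis is on the plaque when it is fully home: 71.5 mm above its underside, 26.5 mm above the entrance's middle, on the plane of the back; the slot ends 3.5 mm higher. Beside the slot the web's front rises as a ramp from 3 to 7.5 mm above the back (z = 62 to 75.5 mm), which wedges behind the screw head.
- board: Fixed upright plywood board, 160 mm wide (y), 182 mm high, 20 mm thick. Origin: bottom middle of its working face, at bench height; x points straight out of that face, away from the robot (about world +x), z up. Its foot and ribs lie behind the face, to 120 mm. The screw stands out of the middle of this face.
- track (a point): Middle of the dark upright slot in the board's face, 132 mm above the bench; axes as the board's. The hanger screw is fixed somewhere on it, up to 20 mm above or below this point, exactly on the line; its height differs each time and is not reported: look or feel for it. Shank 7 mm, brass head 16 mm across, 4 mm thick, its underside 4 mm off the face, its front 8 mm.
- screw (a joint): How far (m) the screw head is drawn out of the board against its spring: 0 at rest, about 0.003 when the plaque is fully home. The spring pulls with 3 N at rest and 1.2 N more per mm. The head cannot be pushed in. Driving the plaque home takes about 5 to 15 N downward, far more than its weight, until the slot's end stops it firmly (push no harder than about 20 N); it then stays by itself.
- rack: Fixed light-wood rack, base 100 mm (x) by 170 mm (y). Two rails leave a groove 18 mm wide along y, from x = -1 to 17 mm, floor 10 mm and rail tops 25 mm above the bench. Origin on the bench. The plaque stands in the groove, its back towards the rack's -x; lift it straight up by more than 15 mm to free it.
- horse: Bystander: white toy horse on blue wheels, about 150 mm high. Origin at the bottom middle.
- horse2: Bystander: dark wooden toy horse on green wheels, about 150 mm high. Origin at the bottom middle.
- paint: Bystander: small paint jar with a blue cap, 48 mm across, 62 mm high. Origin at the bottom middle.
- wheel: Bystander: light-wood toy wheel lying flat, 44 mm across, 14 mm high. Origin at the bottom middle.
- glue: Bystander: glue bottle with a yellow label and a red cap, 54 mm across, 170 mm high. Origin at the bottom middle.
Mind the look-alikes: they are no part of the job. Leave any orange look-alike of the plaque alone. What is shaped like the rack but black is not meant.

How it is judged (in metres and radians):
On the way, in this order (a step that is already met when the one before it is completed fails the run):
1. the plaque is lifted clear of the rack (z of plaque in the frame of rack above 0.05 m), for 0.1 s.
2. the plaque's back lies flat against the board's face, over the screw, the screw not yet drawn (x of plaque in the frame of board between -0.003 and 0.003 m and y of plaque in the frame of board between -0.01 and 0.01 m and z of plaque in the frame of board above 0.03 m and angle between plaque's own z axis and vertical below 0.1 rad and value of joint screw below 0.001 m), for 0.1 s.
At the end, for the whole second after the job is handed in: The plaque hangs still on the screw by itself: its back within 3 mm of the board's face, within 5 mm of the screw's line sideways, straight within 0.07 rad, and slid down until the ramp has drawn the screw head out by more than 2.2 mm (fully home is about 3 mm) (value of joint screw above 0.0022 m and x of plaque in the frame of board between -0.003 and 0.003 m and y of plaque in the frame of board between -0.005 and 0.005 m and z of plaque in the frame of board above 0.03 m and angle between plaque's own z axis and vertical below 0.07 rad and angle between the x axis of plaque and the x axis of board, either way round below 0.07 rad and linear speed of plaque below 0.01 m/s); the robot touches nothing.
It fails at once if the plaque is rammed against the board or its screw (all contact forces between them, the wedge's own 20 N or so included, above 50 N) (contact force between plaque and board above 50 N).
It fails at once if a bystander (either toy horse, the paint jar, the toy wheel or the glue bottle) is displaced by more than 3 cm (distance of any of horse, horse2, paint, wheel, glue from where it was at the start of the episode above 0.03 m).
It also fails if it takes over 72 s, if anything falls off the work surface, if the arm or the gripper's body presses on something with over 40 N, if the wrist force passes 120 N, or if a joint passes its speed limit or range.

## Working session

There is one attempt and no reset: what is moved stays moved. The work goes in short steps, Python scripts to look and compute and a tool call to move; the robot and the scene stay as the last step left them, time stands still between calls to the robot, and variables do not carry over. Pictures are saved under pics/ and viewed, at most 10 in all, crops included, and the job is handed in when it is done.

Besides the shell and the picture viewer there is one more tool, called after "Request:" as a command line: name --argument value ..., lists and objects as JSON in quotes. carry_out: Moves the arm, as the interface text tells. Its arguments: {"type":"object","properties":{"increments":{"type":"array"},"newtons":{"type":"number"}},"required":["increments"]}

```bash
mkdir -p pics; ls; python3 - <<'E'
from rig import robot
import cv2,pickle
s=robot.state();print(s['time'],s['tcp_pos'],s['eef_rot'],s['finger_gap'])
for n in('scene','side'):
    c=robot.capture(n);pickle.dump(c,open(f'pics/{n}.pkl','wb'));cv2.imwrite(f'pics/{n}0.png',c['color'])
    R=cv2.Rodrigues(c['rvec'])[0];print(n,(-R.T@c['tvec'].ravel()).round(), R[2].round(2), c['intrinsics'][0,0])
E
```

```text
pics
0.0 [5.49437915e+02 9.14416463e-02 2.49499611e+02] [-6.76357782e-04  7.07096678e-01  7.07116357e-01 -5.37662600e-04] 85.36124849707967
scene [1364. -318.  911.] [-0.7   0.29 -0.66] 485.3730454013702
side [ 262. -547.  764.] [ 0.26  0.63 -0.73] 437.45614809193023
```

View pics/scene0.png

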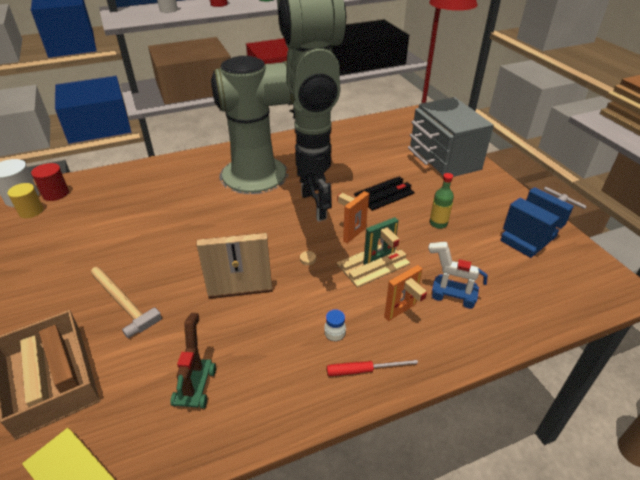

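View pics/side0.png

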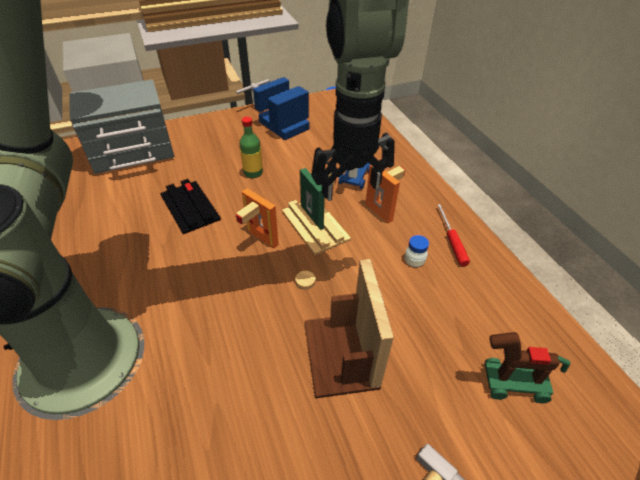

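The scene view shows the green plaque in the light rack at about (382,243), its peg pointing right and front. The board is at (235,265) with its screw near (236,265). In the side view the plaque is at (312,198) and the board at (365,325). Next I'll zoom in on both.

```bash
python3 - <<'E'
import cv2,pickle,numpy as np
c=pickle.load(open('pics/scene.pkl','rb'))['color']
a=cv2.resize(c[215:315,190:290],(400,400),interpolation=cv2.INTER_CUBIC)
b=cv2.resize(c[205:305,330:430],(400,400),interpolation=cv2.INTER_CUBIC)
cv2.imwrite('pics/z.png',np.hstack([a,b]))
E
```

```text
(no output)
```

View pics/z.png

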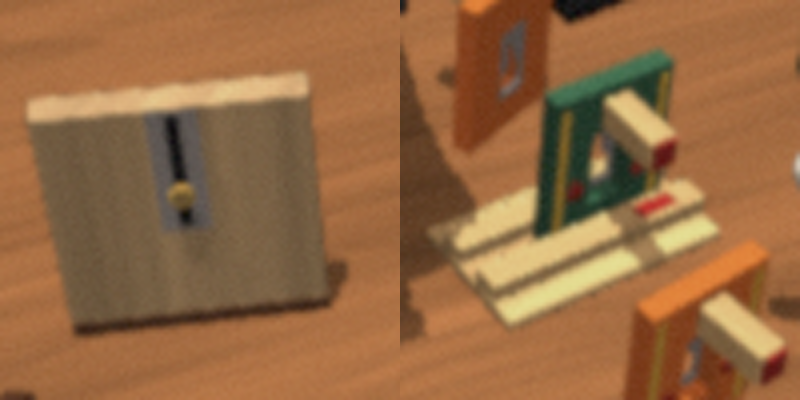

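In the crops, the board's front corners are at (197,245.5), (267.5,239.3), (209.5,297.5) and (272,290.5), with the screw head at (235.2,264). The plaque's top front edge runs from (366.8,232) to (398,221.2), and the middle of the peg's red end is at (395.8,242.5).

```bash
cat > h.py <<'E'
import cv2,pickle,numpy as np
def ray(c,p):
    R=cv2.Rodrigues(c['rvec'])[0];o=-R.T@np.ravel(c['tvec'])
    d=R.T@np.linalg.inv(c['intrinsics'])@[p[0],p[1],1];return o,d
def onz(c,p,z):
    o,d=ray(c,p);return o+d*(z-o[2])/d[2]
def proj(c,P): return cv2.projectPoints(np.float64(P).reshape(-1,3),c['rvec'],c['tvec'],c['intrinsics'],None)[0][:,0]
E
python3 - <<'E'
from h import *
c=pickle.load(open('pics/scene.pkl','rb'))
np.set_printoptions(precision=1,suppress=True)
TL,TR=onz(c,(197,245.5),182),onz(c,(267.5,239.3),182);BL,BR=onz(c,(209.5,297.5),0),onz(c,(272,290.5),0)
for n,v in dict(TL=TL,TR=TR,BL=BL,BR=BR).items():print(n,v)
print('w',np.linalg.norm(TR-TL),np.linalg.norm(BR-BL))
for a,b in((TL,TR),(BL,BR)):
    d=b-a;print('yaw',np.arctan2(-d[0],d[1]),(a+b)/2)
mid=(TL+TR+BL+BR)/4;d=(TR-TL)+(BR-BL);yaw=np.arctan2(-d[0],d[1]);n=np.array([np.cos(yaw),np.sin(yaw),0])
o,dd=ray(c,(235.2,264));P=o+dd*(((mid+8*n)-o)@n)/(dd@n);print('board mid',mid,yaw,'screw',P,'lateral',(P-mid)@[-np.sin(yaw),np.cos(yaw),0])
L,Rr=onz(c,(366.8,232),135),onz(c,(398,221.2),135);d=Rr-L
print('plaque front top',L,Rr,np.linalg.norm(d),np.arctan2(-d[0],d[1]))
yp=np.arctan2(-d[0],d[1]);print('peg end',onz(c,(395.8,242.5),115),'pred',(L+Rr)/2+50*np.array([np.cos(yp),np.sin(yp),0]))
# rough wheels etc
for n,p in dict(horse=(455,290),paint=(335,333),wheel=(308,257),glue=(440,222),ora2=(404,300)).items():print(n,onz(c,p,0))
E
```

```text
TL [ 502.1 -264.5  182. ]
TR [ 542.  -110.7  182. ]
BL [ 495.  -261.7    0. ]
BR [ 531.8 -108.8    0. ]
w 158.86481139767537 157.2826288806409
yaw -0.2536035111817168 [ 522.  -187.6  182. ]
yaw -0.23557734383886325 [ 513.4 -185.3    0. ]
board mid [ 517.7 -186.4   91. ] -0.24463553535474822 screw [ 525.1 -189.7  117.4] lateral -1.3573412297910996
plaque front top [555.9 139.1 135. ] [547.7 231.8 135. ] 93.0185125354234 0.08847347967690991
peg end [598.7 199.5 115. ] pred [601.6 189.9 135. ]
horse [707.2 324.6   0. ]
paint [716.7 -14.3   0. ]
wheel [449.9  21.6  -0. ]
glue [456.6 441.7  -0. ]
ora2 [687.7 186.9   0. ]
```

Request:
carry_out --increments '[{"tx": 0.9,"ty": 0.13,"gripper": 1},{"tx": 0.9,"ty": 0.13,"gripper": 1},{"tx": 0.9,"ty": 0.13,"gripper": 1},{"tx": 0.9,"ty": 0.13,"gripper": 1},{"tx": 0.9,"ty": 0.13,"gripper": 1},{"tx": 0.9,"ty": 0.13,"gripper": 1},{"tx": 0.9,"ty": 0.13,"gripper": 1},{"rz": -0.11,"gripper": 1},{"rz": -0.11,"gripper": 1},{"rz": -0.11,"gripper": 1}]'

```text
invalid input
```

Request:
carry_out --increments '[{"rz": -0.105,"gripper": 1},{"rz": -0.105,"gripper": 1},{"rz": -0.105,"gripper": 1},{"rz": -0.105,"gripper": 1},{"rz": -0.105,"gripper": 1},{"rz": -0.105,"gripper": 1},{"rz": -0.105,"gripper": 1},{"gripper": 1},{"gripper": 1},{"gripper": 1}]'

```text
invalid input
```

```bash
cat >> h.py <<'E'
from scipy.spatial.transform import Rotation as Ro
def look(name):
    from rig import robot
    s=robot.state();q=s['eef_rot'];R=Ro.from_quat([q[1],q[2],q[3],q[0]]).as_matrix()
    c=robot.capture('wrist');T=np.eye(4);T[:3,:3]=R;T[:3,3]=s['tcp_pos'];M=np.linalg.inv(T@np.array(c['tool_from_camera']))
    c['rvec']=cv2.Rodrigues(M[:3,:3])[0];c['tvec']=M[:3,3]
    pickle.dump(c,open(f'pics/{name}.pkl','wb'));cv2.imwrite(f'pics/{name}.png',c['color'])
    return s,c
def st():
    from rig import robot
    s=robot.state();q=s['eef_rot'];R=Ro.from_quat([q[1],q[2],q[3],q[0]]).as_matrix()
    return s,R
E
python3 - <<'E'
from h import *
np.set_printoptions(precision=2,suppress=True)
s,c=look('w1');print(s['time'],s['tcp_pos'],s['joint_positions']);print(st()[1]);print(c['tool_from_camera'])
E
```

```text
0.1 [549.52   0.08 249.57] [-0.13  0.33 -0.19  1.05  0.    1.44]
[[ 0.  1. -0.]
 [ 1. -0.  0.]
 [ 0. -0. -1.]]
[[  -0.     -0.96   -0.27   69.46]
 [   1.     -0.      0.      0.32]
 [  -0.     -0.27    0.96 -123.05]
 [   0.      0.      0.      1.  ]]
```

View pics/w1.png

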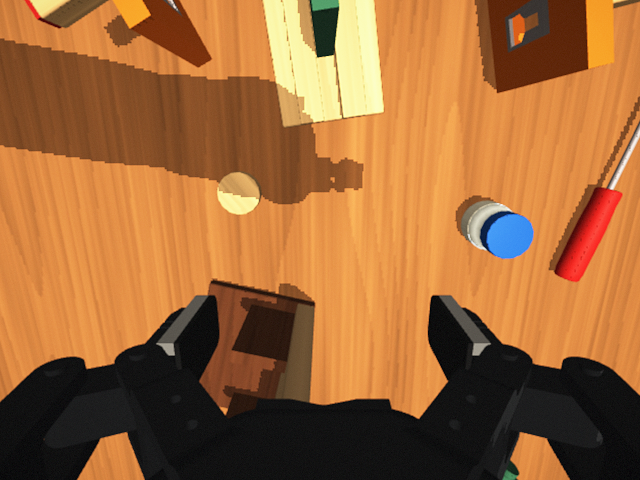

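The wrist view shows the rack and the green plaque at the top (325,30), the wheel at (238,193) and the board at the lower left. The first calls were refused, so I'll send rows with every field filled in.

Request:
carry_out --increments '[{"rx": 0,"ry": 0,"rz": 0,"tx": 0.9,"ty": 0.13,"tz": 0,"gripper": 1},{"rx": 0,"ry": 0,"rz": 0,"tx": 0.9,"ty": 0.13,"tz": 0,"gripper": 1},{"rx": 0,"ry": 0,"rz": 0,"tx": 0.9,"ty": 0.13,"tz": 0,"gripper": 1},{"rx": 0,"ry": 0,"rz": 0,"tx": 0.9,"ty": 0.13,"tz": 0,"gripper": 1},{"rx": 0,"ry": 0,"rz": 0,"tx": 0.9,"ty": 0.13,"tz": 0,"gripper": 1},{"rx": 0,"ry": 0,"rz": 0,"tx": 0.9,"ty": 0.13,"tz": 0,"gripper": 1},{"rx": 0,"ry": 0,"rz": 0,"tx": 0.9,"ty": 0.13,"tz": 0,"gripper": 1},{"rx": 0,"ry": 0,"rz": -0.11,"tx": 0,"ty": 0,"tz": 0,"gripper": 1},{"rx": 0,"ry": 0,"rz": -0.11,"tx": 0,"ty": 0,"tz": 0,"gripper": 1},{"rx": 0,"ry": 0,"rz": -0.11,"tx": 0,"ty": 0,"tz": 0,"gripper": 1}]'

```text
time: 1.4
tcp_pos: [577.0, 189.1, 249.8]
eef_rot: [-0.0, 0.5, 0.866, -0.0]
force: [0.4, -0.3, -1.0]
finger_gap: 85.7
gripper_force: 0.0
```

Request:
carry_out --increments '[{"rx": 0,"ry": 0,"rz": -0.105,"tx": 0,"ty": 0,"tz": 0,"gripper": 1},{"rx": 0,"ry": 0,"rz": -0.105,"tx": 0,"ty": 0,"tz": 0,"gripper": 1},{"rx": 0,"ry": 0,"rz": -0.105,"tx": 0,"ty": 0,"tz": 0,"gripper": 1},{"rx": 0,"ry": 0,"rz": -0.105,"tx": 0,"ty": 0,"tz": 0,"gripper": 1},{"rx": 0,"ry": 0,"rz": -0.105,"tx": 0,"ty": 0,"tz": 0,"gripper": 1},{"rx": 0,"ry": 0,"rz": -0.105,"tx": 0,"ty": 0,"tz": 0,"gripper": 1},{"rx": 0,"ry": 0,"rz": -0.105,"tx": 0,"ty": 0,"tz": 0,"gripper": 1},{"rx": 0,"ry": 0,"rz": 0,"tx": 0,"ty": 0,"tz": 0,"gripper": 1},{"rx": 0,"ry": 0,"rz": 0,"tx": 0,"ty": 0,"tz": 0,"gripper": 1},{"rx": 0,"ry": 0,"rz": 0,"tx": 0,"ty": 0,"tz": 0,"gripper": 1}]'

```text
time: 2.65
tcp_pos: [577.3, 189.0, 250.2]
eef_rot: [-0.0, -0.05, 0.999, -0.0]
force: [-0.7, -0.0, -1.2]
finger_gap: 85.1
gripper_force: 0.0
```

```bash
python3 - <<'E'
from h import *
np.set_printoptions(precision=2,suppress=True)
s,c=look('w2');print(s['time'],s['tcp_pos'],s['joint_positions']);print(st()[1])
E
```

```text
2.65 [577.28 188.99 250.21] [ 0.19  0.43 -0.03  1.11  0.    0.09]
[[-0.99 -0.1  -0.  ]
 [-0.1   0.99 -0.  ]
 [ 0.   -0.   -1.  ]]
```

View pics/w2.png

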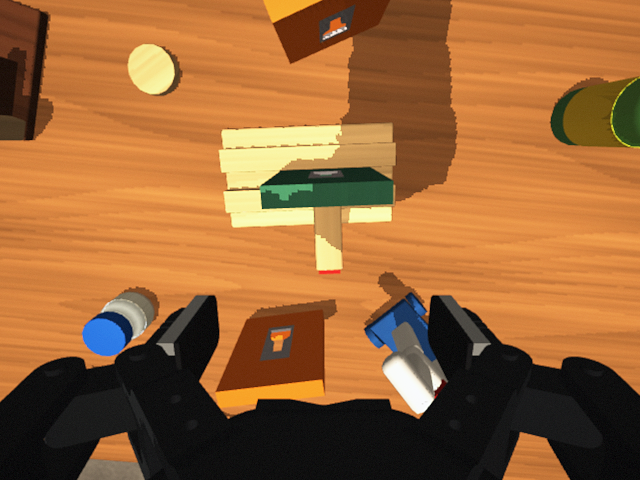

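The plaque's top face spans (261,185) to (393,204), tilted by about -0.03 rad. The peg's top spans x = 315 to 343 and y = 206 to 270. The second orange plaque, near (270,360), is under the open fingers' path, so I'll check clearance there.

```bash
python3 - <<'E'
from h import *
np.set_printoptions(precision=1,suppress=True)
c=pickle.load(open('pics/w2.pkl','rb'));s,R=st()
L,Rr=onz(c,(262,208),135),onz(c,(393,204),135);B1,B2=onz(c,(261,185),135),onz(c,(393,181),135)
d=Rr-L;yaw=np.arctan2(-d[0],d[1]);print(L,Rr,np.linalg.norm(d),'thick',np.linalg.norm(B1-L),np.linalg.norm(B2-Rr),'yaw',yaw,'tool yaw',np.arctan2(R[0,1]*-1,R[1,1]))
n=np.array([np.cos(yaw),np.sin(yaw),0]);m=(L+Rr)/2
print('peg from edge',m+26*n-[0,0,20]);P1=onz(c,(329.3,239),127);print('peg from top',P1)
a,b=onz(c,(329,207),127),onz(c,(329.5,270),127);print(a,b,np.linalg.norm(b-a),np.arctan2((b-a)[1],(b-a)[0]))
T=(P1+m+26*n)/2;print('mv tool',R.T@(T-s['tcp_pos']))
hsv=cv2.cvtColor(c['color'],cv2.COLOR_BGR2HSV)
# orange 2 top: front corners
for p in((218,392),(250,312),(323,378),(323,310)):print(onz(c,p,125),onz(c,p,0)) 
E
```

```text
[558.5 146.  135. ] [546.8 234.7 135. ] 89.46214841887539 thick 15.663664128279054 15.596341958289488 yaw 0.13087841724553287 tool yaw 0.10120218457868284
peg from edge [578.5 193.7 115. ]
peg from top [578.1 194.5 127. ]
[554.7 191.8 127. ] [601.8 197.1 127. ] 47.416900963583956 0.11258274503946154
mv tool [ -1.5   5.  119.3]
[719.4 116.3 125. ] [825.2  82.9   0. ]
[643.2 139.6 125. ] [710.8 117.8   0. ]
[697.2 201.9 125. ] [791.8 211.5   0. ]
[635.9 195.7 125. ] [699.8 202.2   0. ]
```

Request:
carry_out --increments '[{"rx": 0,"ry": 0,"rz": -0.015,"tx": -0.05,"ty": 0.17,"tz": 0.3,"gripper": 1},{"rx": 0,"ry": 0,"rz": 0,"tx": 0,"ty": 0,"tz": 0.7,"gripper": 1},{"rx": 0,"ry": 0,"rz": 0,"tx": 0,"ty": 0,"tz": 0.7,"gripper": 1},{"rx": 0,"ry": 0,"rz": 0,"tx": 0,"ty": 0,"tz": 0.7,"gripper": 1},{"rx": 0,"ry": 0,"rz": 0,"tx": 0,"ty": 0,"tz": 0.7,"gripper": 1},{"rx": 0,"ry": 0,"rz": 0,"tx": 0,"ty": 0,"tz": 0.7,"gripper": 1},{"rx": 0,"ry": 0,"rz": 0,"tx": 0,"ty": 0,"tz": 0.4,"gripper": 1},{"rx": 0,"ry": 0,"rz": 0,"tx": 0,"ty": 0,"tz": 0.3,"gripper": 1},{"rx": 0,"ry": 0,"rz": 0,"tx": 0,"ty": 0,"tz": 0,"gripper": 0},{"rx": 0,"ry": 0,"rz": 0,"tx": 0,"ty": 0,"tz": 0,"gripper": -1}]' --newtons 60

```text
time: 3.95
tcp_pos: [578.8, 194.4, 115.9]
eef_rot: [0.001, -0.063, 0.998, 0.0]
force: [0.3, -0.3, 0.2]
finger_gap: 51.7
gripper_force: 0.0
```

Request:
carry_out --increments '[{"rx": 0,"ry": 0,"rz": 0,"tx": 0,"ty": 0,"tz": 0,"gripper": -1},{"rx": 0,"ry": 0,"rz": 0,"tx": 0,"ty": 0,"tz": 0,"gripper": -1},{"rx": 0,"ry": 0,"rz": 0,"tx": 0,"ty": 0,"tz": 0,"gripper": -1},{"rx": 0,"ry": 0,"rz": 0,"tx": 0,"ty": 0,"tz": 0,"gripper": -1},{"rx": 0,"ry": 0,"rz": 0,"tx": 0,"ty": 0,"tz": 0,"gripper": -1},{"rx": 0,"ry": 0,"rz": 0,"tx": 0,"ty": 0,"tz": 0,"gripper": -1},{"rx": 0,"ry": 0,"rz": 0,"tx": 0,"ty": 0,"tz": 0,"gripper": -1},{"rx": 0,"ry": 0,"rz": 0,"tx": 0,"ty": 0,"tz": 0,"gripper": -1},{"rx": 0,"ry": 0,"rz": 0,"tx": 0,"ty": 0,"tz": 0,"gripper": -1},{"rx": 0,"ry": 0,"rz": 0,"tx": 0,"ty": 0,"tz": 0,"gripper": -1}]' --newtons 60

```text
time: 5.2
tcp_pos: [578.9, 194.3, 115.8]
eef_rot: [0.001, -0.063, 0.998, 0.0]
force: [1.8, -0.2, 5.0]
finger_gap: 19.3
gripper_force: 62.0
```

The peg is gripped at 19.3 mm. Now I'll lift, and refine the board and screw by a homography of the face.

Request:
carry_out --increments '[{"rx": 0,"ry": 0,"rz": 0,"tx": 0,"ty": 0,"tz": -0.3,"gripper": -1},{"rx": 0,"ry": 0,"rz": 0,"tx": 0,"ty": 0,"tz": -0.5,"gripper": -1},{"rx": 0,"ry": 0,"rz": 0,"tx": 0,"ty": 0,"tz": -0.6,"gripper": -1},{"rx": 0,"ry": 0,"rz": 0,"tx": 0,"ty": 0,"tz": -0.6,"gripper": -1},{"rx": 0,"ry": 0,"rz": 0,"tx": 0,"ty": 0,"tz": -0.6,"gripper": -1},{"rx": 0,"ry": 0,"rz": 0,"tx": 0,"ty": 0,"tz": -0.6,"gripper": -1},{"rx": 0,"ry": 0,"rz": 0,"tx": 0,"ty": 0,"tz": -0.6,"gripper": -1},{"rx": 0,"ry": 0,"rz": 0,"tx": 0,"ty": 0,"tz": -0.6,"gripper": -1},{"rx": 0,"ry": 0,"rz": 0,"tx": 0,"ty": 0,"tz": -0.4,"gripper": -1},{"rx": 0,"ry": 0,"rz": 0,"tx": 0,"ty": 0,"tz": 0,"gripper": -1}]' --newtons 80

```text
time: 6.45
tcp_pos: [578.5, 194.4, 260.3]
eef_rot: [0.001, -0.063, 0.998, 0.0]
force: [0.7, 0.3, -2.1]
finger_gap: 18.9
gripper_force: 78.0
```

```bash
python3 - <<'E'
from h import *
np.set_printoptions(precision=2,suppress=True)
c=pickle.load(open('pics/scene.pkl','rb'));im=c['color'].astype(float)
g=cv2.GaussianBlur(cv2.cvtColor(c['color'],cv2.COLOR_BGR2GRAY),(3,3),0).astype(float)
hsv=cv2.cvtColor(c['color'],cv2.COLOR_BGR2HSV).astype(int)
print('sat col'); 
for r in(262,280):print(r,hsv[r,194:212,1],hsv[r,264:280,1])
print('rows at 220',hsv[230:250,220,2],hsv[286:304,220,2]);print('rows at 255',hsv[228:248,255,2],hsv[282:300,255,2])
print('screw patch S');print(hsv[256:274,228:244,1]);print(hsv[256:274,228:244,2])
E
```

```text
sat col
262 [154 156 154 155 152 150 140 117 111 107 107 110 108 109 109 112 106 105] [105 106 114 109 115 134 145 153 154 156 157 156 155 150 149 152]
280 [153 154 152 152 155 152 155 150 155 147 135 114 109 111 111 103 116 111] [108 112 114 108 109 110 114 139 150 152 158 148 152 155 158 153]
rows at 220 [173 173 173 174 175 177 179 196 212 220 221 223 214 170 126 115 116 117
 118 115] [109 112 111 113 115 114 114 110  98  74  60  86 139 160 167 163 163 165]
rows at 255 [172 170 173 171 170 175 206 224 227 226 223 201 157 127 119 120 121 120
 124 121] [123 120 122 123 123 123 126 121 111  79  65  89 137 163 171 175 168 169]
screw patch S
[[ 60  38  33  31  31  33  31  25  26  24  33  32  45  87 104 107]
 [ 60  37  34  25  29  22  46  32  35  29  36  32  47  82 107 103]
 [ 66  40  30  27  34  26  67  27  26  32  30  33  38  74 101 104]
 [ 77  46  34  29  32  34  49  58  36  30  28  30  44  73  96 108]
 [ 80  50  33  36  37  78 132 156 112  62  41  29  41  68  99 110]
 [ 94  50  36  44  72 121 145 150 140 107  63  40  35  58  94 113]
 [ 95  58  38  52 107 138 149 151 152 135  95  48 
[... 1261 characters left out ...]
 127 112 101  97 103 110 114]
 [119 107  98 105 129 114 101 100 103 105 106 100  96 100 107 116]
 [123 112 100 101 113 109 102 101 101 100 103 100 100 100 108 113]
 [122 114 103  99 103 104  99  94  86  88  93  92  95  96 108 113]
 [122 116 102  96  98  94  83  67  55  53  79  92  92 100 103 111]
 [121 119 103  98  96  93  72  37  21  36  74  81  88  95 105 115]
 [121 118 108  97  92  91  75  39  19  36  69  80  89  93 100 111]
 [121 118 107 100  97  95  83  55  37  45  63  77  87  93 102 111]
 [120 120 111 102  97 101  91  77  67  70  79  86  90  98 101 112]
 [119 121 115 108 106 106 103  95  90  95  97  96 101 103 106 108]
 [119 122 120 119 120 119 118 108 106 105 109 107 107 111 113 108]]
```

```bash
python3 - <<'E'
from h import *
np.set_printoptions(precision=2,suppress=True)
c=pickle.load(open('pics/scene.pkl','rb'));hsv=cv2.cvtColor(c['color'],cv2.COLOR_BGR2HSV)
m=np.clip(hsv[258:269,230:240,1].astype(float)-60,0,80);m=(m>25).astype(float);yy,xx=np.mgrid[258:269,230:240];sc=np.array([(m*xx).sum(),(m*yy).sum()])/m.sum();print('screw px',sc,m.sum())
L=lambda a,b:np.cross([*a,1],[*b,1]);X=lambda l,k:(lambda v:v[:2]/v[2])(np.cross(l,k))
l=L((200.4,262),(204.2,280));r=L((268.8,262),(270.6,280));t=L((220,243),(255,239.7));b=L((220,294.8),(255,291))
px=np.float32([X(l,t),X(r,t),X(r,b),X(l,b)]);print(px)
obj=np.float32([[0,-80,182],[0,80,182],[0,80,0],[0,-80,0]])
ok,rv,tv=cv2.solvePnP(obj,px,c['intrinsics'],None)
Rb=cv2.Rodrigues(rv)[0];Rc=cv2.Rodrigues(c['rvec'])[0]
Rw=Rc.T@Rb;ow=Rc.T@(tv.ravel()-np.ravel(c['tvec']));print('PnP board origin',ow,'x',Rw[:,0],'z',Rw[:,2],'reproj',(cv2.projectPoints(obj,rv,tv,c['intrinsics'],None)[0][:,0]-px).ravel())
# upright board least squares with fixed z0=0
from scipy.optimize import least_squares
def W(p,P):
    y=p[2];Rz=np.array([[np.cos(y),-np.sin(y),0],[np.sin(y),np.cos(y),0],[0,0,1]]);return P@Rz.T+[p[0],p[1],p[3]]
for fz in(0,1):
    f=lambda p:(proj(c,W([p[0],p[1],p[2],p[3]*fz],obj))-px).ravel()
    s=least_squares(f,[517,-186,-.245,0]);p=s.x;p[3]*=fz;print('upright',p,'res',f(p))
    g=lambda q:(proj(c,W(p,np.array([[6,q[0],q[1]]])))-sc).ravel();print('screw y,z on board',least_squares(g,[0,120]).x)
    print('top of track etc, screw y=0 world',W(p,np.array([[0,0,117.]])))
E
```

```text
screw px [235.05 263.52] 44.0
[[196.85 245.18]
 [266.46 238.62]
 [271.52 289.21]
 [207.61 296.15]]
PnP board origin [ 501.52 -185.88   -6.84] x [ 0.97 -0.23 -0.05] z [ 0.06 -0.01  1.  ] reproj [-0.33  0.04  0.34 -0.09 -0.47  0.1   0.45 -0.04]
upright [ 513.72 -187.53   -0.24    0.  ] res [-0.83 -1.66  0.19 -1.79  0.23  1.72  0.49  1.6 ]
screw y,z on board [ -0.05 113.69]
top of track etc, screw y=0 world [[ 513.72 -187.53  117.  ]]
upright [ 488.55 -183.74   -0.24  -24.26] res [ 0.34 -0.83 -0.77 -0.91 -0.78  1.05  1.23  0.87]
screw y,z on board [  0.   114.19]
top of track etc, screw y=0 world [[ 488.55 -183.74   92.74]]
```

```bash
python3 - <<'E'
from h import *
np.set_printoptions(precision=2,suppress=True)
c=pickle.load(open('pics/scene.pkl','rb'));sc=np.array([235.05,263.6])
L=lambda a,b:np.cross([*a,1],[*b,1]);X=lambda l,k:(lambda v:v[:2]/v[2])(np.cross(l,k))
l=L((200.4,262),(204.2,280));r=L((268.8,262),(270.6,280));t=L((220,243),(255,239.7));b=L((220,297.4),(255,293.6))
px=np.float32([X(l,t),X(r,t),X(r,b),X(l,b)])
obj=np.float32([[0,-80,182],[0,80,182],[0,80,0],[0,-80,0]])
from scipy.optimize import least_squares
def W(p,P):
    y=p[2];Rz=np.array([[np.cos(y),-np.sin(y),0],[np.sin(y),np.cos(y),0],[0,0,1]]);return P@Rz.T+[p[0],p[1],p[3]]
for fz in(0,1):
    f=lambda p:(proj(c,W([p[0],p[1],p[2],p[3]*fz],obj))-px).ravel()
    s=least_squares(f,[517,-186,-.245,0]);p=s.x;p[3]*=fz;print('upright',p,'res',f(p))
    g=lambda q:(proj(c,W(p,np.array([[6,q[0],q[1]]])))-sc).ravel();print('screw y,z on board',least_squares(g,[0,120]).x)
H=cv2.getPerspectiveTransform(px,np.float32([[-80,182],[80,182],[80,0],[-80,0]]))
print('hom raw (needs depth corr)',cv2.perspectiveTransform(sc.reshape(1,1,2),H))
print('depth corr',cv2.perspectiveTransform(proj(c,W(p,np.array([[6.,0,117]]))).reshape(1,1,2),cv2.getPerspectiveTransform(np.float32(proj(c,W(p,obj))),np.float32([[-80,182],[80,182],[80,0],[-80,0]]))))
# board seen in wrist image w1
w=pickle.load(open('pics/w1.pkl','rb'));print('w1 wheel',onz(w,(238,193),14),'scene wheel',onz(c,(308,257),14))
for q in((314,305),):print('board top front corner in w1',onz(w,q,182))
E
```

```text
upright [ 518.18 -188.24   -0.24    0.  ] res [-0.75 -0.4   0.49 -0.52  0.25  0.44  0.06  0.34]
screw y,z on board [ -0.03 117.66]
upright [ 506.93 -186.55   -0.24  -10.91] res [-0.21 -0.01  0.05 -0.12 -0.21  0.13  0.4   0.01]
screw y,z on board [ -0.01 117.94]
hom raw (needs depth corr) [[[ -0.67 111.76]]]
depth corr [[[ -0.54 111.37]]]
w1 wheel [463.2   17.43  14.  ] scene wheel [463.94  16.36  14.  ]
board top front corner in w1 [544.45 -24.55 182.  ]
```

Request:
carry_out --increments '[{"rx": 0,"ry": 0,"rz": 0,"tx": 0,"ty": -0.5,"tz": -0.3,"gripper": -1},{"rx": 0,"ry": 0,"rz": 0,"tx": 0,"ty": -0.9,"tz": -0.3,"gripper": -1},{"rx": 0,"ry": 0,"rz": 0,"tx": 0.05,"ty": -0.9,"tz": -0.3,"gripper": -1},{"rx": 0,"ry": 0,"rz": 0,"tx": 0.05,"ty": -0.9,"tz": -0.1,"gripper": -1},{"rx": 0,"ry": 0,"rz": 0,"tx": 0.05,"ty": -0.9,"tz": 0,"gripper": -1},{"rx": 0,"ry": 0,"rz": 0,"tx": 0.05,"ty": -0.9,"tz": 0,"gripper": -1},{"rx": 0,"ry": 0,"rz": 0,"tx": 0.05,"ty": -0.9,"tz": 0,"gripper": -1},{"rx": 0,"ry": 0,"rz": 0,"tx": 0.05,"ty": -0.9,"tz": 0,"gripper": -1},{"rx": 0,"ry": 0,"rz": 0,"tx": 0.05,"ty": -0.9,"tz": 0,"gripper": -1},{"rx": 0,"ry": 0,"rz": 0,"tx": 0.05,"ty": -0.9,"tz": 0,"gripper": -1}]'

```text
time: 7.7
tcp_pos: [598.1, -65.1, 289.0]
eef_rot: [-0.001, -0.062, 0.998, 0.0]
force: [0.8, 0.1, -3.1]
finger_gap: 18.8
gripper_force: 78.1
```

Request:
carry_out --increments '[{"rx": 0,"ry": 0,"rz": 0,"tx": 0,"ty": -0.9,"tz": 0,"gripper": -1},{"rx": 0,"ry": 0,"rz": 0,"tx": 0,"ty": -0.9,"tz": 0,"gripper": -1},{"rx": 0,"ry": 0,"rz": 0,"tx": 0,"ty": -0.9,"tz": 0,"gripper": -1},{"rx": 0,"ry": 0,"rz": 0,"tx": 0,"ty": -0.9,"tz": 0,"gripper": -1},{"rx": 0,"ry": 0,"rz": 0,"tx": 0,"ty": -0.9,"tz": 0,"gripper": -1},{"rx": 0,"ry": 0,"rz": 0.078,"tx": 0,"ty": -0.5,"tz": 0,"gripper": -1},{"rx": 0,"ry": 0,"rz": 0.078,"tx": 0,"ty": 0,"tz": 0,"gripper": -1},{"rx": 0,"ry": 0,"rz": 0.077,"tx": 0,"ty": 0,"tz": 0,"gripper": -1},{"rx": 0,"ry": 0,"rz": 0,"tx": 0,"ty": 0,"tz": 0,"gripper": -1},{"rx": 0,"ry": 0,"rz": 0,"tx": 0,"ty": 0,"tz": 0,"gripper": -1}]'

```text
time: 8.95
tcp_pos: [617.4, -212.4, 289.1]
eef_rot: [-0.0, 0.119, 0.993, -0.0]
force: [0.5, 0.0, -2.0]
finger_gap: 18.9
gripper_force: 78.1
```

```bash
python3 - <<'E'
from h import *
np.set_printoptions(precision=3,suppress=True)
s,c=look('w3');print(s['time'],s['tcp_pos'],s['joint_positions'],s['force']);print(st()[1])
E
```

```text
8.95 [ 617.373 -212.445  289.143] [-0.444  0.506  0.182  1.247 -0.    -0.205] [ 0.549  0.016 -2.041]
[[-0.972  0.237 -0.   ]
 [ 0.237  0.972  0.   ]
 [ 0.    -0.    -1.   ]]
```

View pics/w3.png

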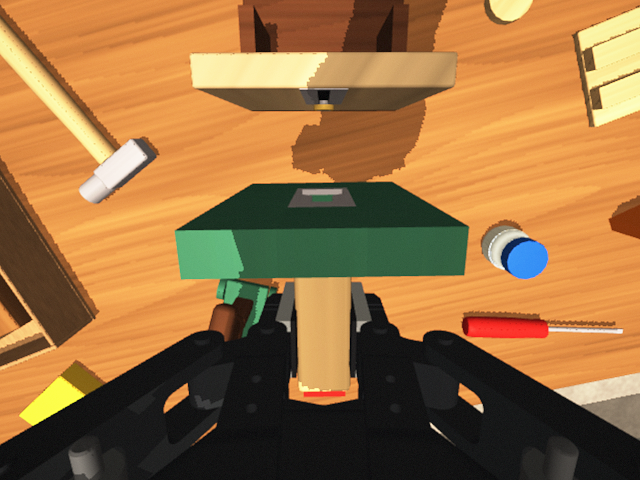

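The wrist view shows the plaque's back top edge near y = 229 (x 177 to 468). The board's top front edge is near y = 86 (x 191 to 456), and the track and brass screw are at (325,100). I'll fit these edges.

```bash
cat > fit.py <<'E'
from h import *
def edge(g,cols,r0,r1,sg=0):
    out=[]
    for x in cols:
        d=np.diff(g[r0:r1,x]);d=sg*d if sg else abs(d);k=int(np.argmax(d));
        a=d[max(k-1,0):k+2];out.append((x,r0+max(k-1,0)+(a*np.arange(len(a))).sum()/a.sum()+.5))
    o=np.array(out);p=np.polyfit(o[:,0],o[:,1],1)
    for _ in range(3):
        e=abs(np.polyval(p,o[:,0])-o[:,1]);k=e<=max(1,np.median(e)*2);p=np.polyfit(o[k,0],o[k,1],1)
    return p,e.std()
E
python3 - <<'E'
from fit import *
np.set_printoptions(precision=2,suppress=True)
c=pickle.load(open('pics/w3.pkl','rb'));s,R=st();g=cv2.GaussianBlur(cv2.cvtColor(c['color'],cv2.COLOR_BGR2GRAY),(3,3),0).astype(float)
yl=lambda A,B:np.arctan2(-(B-A)[0],(B-A)[1])
print('tool yaw',np.arctan2(-R[0,1],R[1,1]))
pb,e=edge(g,[*range(200,285,4),*range(350,450,4)],70,100,-1);print('board front',pb,e)
pk,e=edge(g,range(250,430,4),40,62,0);print('board back',pk,e)
pp,e=edge(g,range(190,460,4),215,245,1);print('plaque back',pp,e)
pf,e=edge(g,[*range(190,280,4),*range(370,460,4)],262,290,0);print('plaque front',pf,e)
W=lambda p,z,a,b:(onz(c,(a,np.polyval(p,a)),z),onz(c,(b,np.polyval(p,b)),z))
zt=s['tcp_pos'][2]-0.8+20
for n,p,z,a,b in(('bf',pb,182,192,456),('bk',pk,182,192,456),('pb',pp,zt,178,468),('pf',pf,zt,180,466)):
    A,B=W(p,z,a,b);print(n,A,B,'yaw',yl(A,B),'w',np.linalg.norm(B-A))
r=78
for q in (86,230,255): print(q, [ (x,int(abs(np.diff(g[q-3])).item(x))) for x in range(165,480) if abs(np.diff(g[q-3]))[x]>18])
print(c['color'][104:110,312:338].astype(int)[...,2]-c['color'][104:110,312:338][...,0])
E
```

```text
tool yaw -0.23914492138585403
board front [-0.01 88.83] 0.06932127472017124
board back [-0.   52.15] 0.11593942126930006
plaque back [ -0.01 232.52] 0.08583141670912367
plaque front [ -0.01 281.19] 2.716170488092065
bf [ 503.17 -265.    182.  ] [ 540.14 -109.99  182.  ] yaw -0.23413828416084448 w 159.35419593591106
bk [ 484.63 -258.44  182.  ] [ 521.3  -107.38  182.  ] yaw -0.2381407080406645 w 155.44891086250553
pb [ 566.21 -244.35  308.4 ] [ 585.81 -158.82  308.4 ] yaw -0.2253382300727959 w 87.75140158498344
pf [ 581.34 -249.22  308.4 ] [ 601.5  -161.48  308.4 ] yaw -0.2257882854874941 w 90.02718141099812
86 [(191, 26), (192, 34), (305, 21), (306, 33)]
230 [(178, 28), (179, 30), (180, 27), (181, 20), (467, 25), (468, 39), (469, 26)]
255 [(237, 27), (238, 32), (465, 32), (466, 34)]
[[ 33  34  50  64  69  84 108 104  97  98 105 113 115 115 111 107 112 109
   93  76  61  34  30  33  32  31]
 [ 54  62  88 109 117 127 139 147 150 155 158 163 164 160 157 152 150 145
  133 127 110  77  49  49  51  47]
 [ 62  67  95 115 124 129 132 139 146 151 155 156 157 154 150 147 142 139
  135 130 120  86  49  46  47  47]
 [ 60  66  97 117 126 133 138 141 144 147 150 155 154 149 146 144 141 138
  134 126 116  84  45  46  48  45]
 [ 61  67  97 119 130 136 143 147 149 150 154 154 152 150 148 147 145 139
  133 127 116  82  47  46  47  48]
 [ 61  68  87 103 106 106 113 116 117 111 111 112 112 109 109 110 110 112
  106 102  94  71  47  48  45  47]]
```

Request:
carry_out --increments '[{"rx": 0,"ry": 0,"rz": 0.006,"tx": 0,"ty": 0,"tz": 0.4,"gripper": -1},{"rx": 0,"ry": 0,"rz": 0,"tx": 0,"ty": 0,"tz": 0.5,"gripper": -1},{"rx": 0,"ry": 0,"rz": 0,"tx": 0,"ty": 0,"tz": 0.6,"gripper": -1},{"rx": 0,"ry": 0,"rz": 0,"tx": 0,"ty": 0,"tz": 0.6,"gripper": -1},{"rx": 0,"ry": 0,"rz": 0,"tx": 0.2,"ty": 0,"tz": 0.6,"gripper": -1},{"rx": 0,"ry": 0,"rz": 0,"tx": 0.3,"ty": 0,"tz": 0.6,"gripper": -1},{"rx": 0,"ry": 0,"rz": 0,"tx": 0.3,"ty": 0,"tz": 0.39,"gripper": -1},{"rx": 0,"ry": 0,"rz": 0,"tx": 0.2,"ty": 0,"tz": 0,"gripper": -1},{"rx": 0,"ry": 0,"rz": 0,"tx": 0,"ty": 0,"tz": 0,"gripper": -1},{"rx": 0,"ry": 0,"rz": 0,"tx": 0,"ty": 0,"tz": 0,"gripper": -1}]'

```text
time: 10.25
tcp_pos: [589.2, -205.0, 179.3]
eef_rot: [0.001, 0.125, 0.992, -0.0]
force: [0.2, 1.0, -2.4]
finger_gap: 18.7
gripper_force: 78.2
```

```bash
python3 - <<'E'
from fit import *
from rig import robot
np.set_printoptions(precision=2,suppress=True)
w=pickle.load(open('pics/w3.pkl','rb'))
n=np.array([.9722,-.2342,0]);y=np.array([.2342,.9722,0])
b=np.array([521.65,-187.5,0]);pl=np.array([576.,-201.6,0])
P=onz(w,(323.4,107),123);print('screw head lat/depth rel board mid',(P-b)@y,(P-b)@n,'plaque lat',(pl-b)@y)
for q in((351,290),(297,290),(351,340),(297,340)):print('peg side',(onz(w,q,289.1-.8+12)-b)@y)
s,c=look('w4');print(s['time'],s['tcp_pos'],s['force'])
c=robot.capture('scene');pickle.dump(c,open('pics/s4.pkl','wb'))
g=[cv2.resize(c['color'][200:300,190:290],(600,600),interpolation=cv2.INTER_CUBIC)];cv2.imwrite('pics/s4.png',g[0])
E
```

```text
screw head lat/depth rel board mid -0.23558583766691066 6.488321033246604 plaque lat -0.9792499999999897
peg side 8.624062103112582
peg side -9.899385152612457
peg side 8.979590905272033
peg side -10.348452580169727
10.25 [ 589.16 -204.96  179.29] [ 0.19  1.01 -2.41]
```

View pics/s4.png

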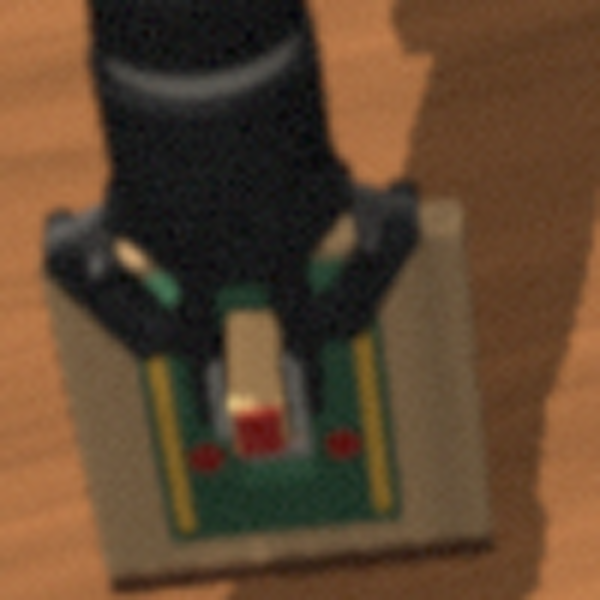

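View pics/w4.png

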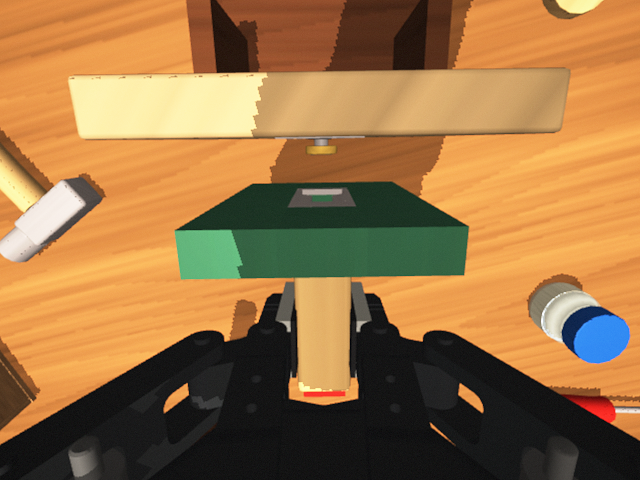

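The scene crop shows the plaque in front of the board, with the peg hiding the screw. Its bottom edge runs from about (220,289.7) to (256.3,285.8). The wrist view shows the brass head at (321,149) in line with the keyhole at (322,197), and the board's front edge near y = 138 to 131.

```bash
python3 - <<'E'
from fit import *
np.set_printoptions(precision=2,suppress=True)
c=pickle.load(open('pics/w4.pkl','rb'));sc=pickle.load(open('pics/s4.pkl','rb'));s,R=st();print(s['tcp_pos'],R[:,2])
g=cv2.GaussianBlur(cv2.cvtColor(c['color'],cv2.COLOR_BGR2GRAY),(3,3),0).astype(float)
yl=lambda A,B:np.arctan2(-(B-A)[0],(B-A)[1])
pb,e=edge(g,[*range(100,230,5),*range(380,550,5)],125,148,-1);pp,e2=edge(g,range(190,460,4),215,245,1);print(e,e2)
L=lambda p,z,a,b:(onz(c,(a,np.polyval(p,a)),z),onz(c,(b,np.polyval(p,b)),z))
A,B=L(pb,182,80,566);C,D=L(pp,s['tcp_pos'][2]-.8+20,177.5,468.5)
print('board',A,B,yl(A,B),np.linalg.norm(B-A),'plaque',C,D,yl(C,D),np.linalg.norm(D-C))
yw=yl(A,B);n=np.array([np.cos(yw),np.sin(yw),0]);y=np.array([-np.sin(yw),np.cos(yw),0])
b=(A+B)/2;p=(C+D)/2
rb=(c['color'][149].astype(int)[...,2]-c['color'][149].astype(int)[...,0])[295:350];print(rb)
S=onz(c,(321.2,149),124);print('gap',(p-b)@n,'plaque lat',(p-b)@y,'screw lat',(S-b)@y,'depth',(S-b)@n)
print('mid edges lat wrt TCP',(s['tcp_pos']-b)@y,(s['tcp_pos']-b)@n)
# scene check of plaque bottom edge (front) vs predicted from TCP
Rt=R; t=s['tcp_pos'];xp=-R[:,0];yp=R[:,1]
for zz in(-105.8,):
    P=np.array([t-26*xp+k*45*yp+[0,0,zz] for k in(-1,1)]);print('pred scene px',proj(sc,P),'seen (220,289.7),(256.3,285.8)')
    P2=t+24*xp;print('peg end pred',proj(sc,P2))
m=cv2.inRange(cv2.cvtColor(sc['color'],cv2.COLOR_BGR2HSV),(0,160,60),(6,255,255))[255:285,220:245];yy,xx=np.nonzero(m);print('red end',xx.mean()+220,yy.mean()+255,len(xx))
E
```

```text
[ 589.08 -204.9   179.16] [ 0. -0. -1.]
0.27224228122975536 0.09225998583823888
board [ 502.97 -264.1   182.  ] [ 539.89 -109.88  182.  ] -0.23495595924210397 158.57534281755213 plaque [ 537.58 -236.49  198.36] [ 558.21 -150.8   198.36] -0.23627886668706166 88.14086627568801
[108 106 107 108 108 109 106 108 109 110  98  89 110 118 125 131 133 136
 138 144 146 148 151 154 156 159 157 155 156 152 149 150 147 145 142 140
 140 134 128 125 113  91  98 108 107 106 107 110 107 109 111 110 110 110
 111]
gap 27.28901790058907 plaque lat -0.3117714153072981 screw lat -0.7501254303542262 depth 6.178741940838516
mid edges lat wrt TCP -1.6707394036753502 69.96329936075666
pred scene px [[218.59 290.99]
 [257.12 287.12]] seen (220,289.7),(256.3,285.8)
peg end pred [[232.77 271.96]]
red end 230.73333333333332 272.51666666666665 60
```

Request:
carry_out --increments '[{"rx": 0,"ry": 0,"rz": 0,"tx": 0.2,"ty": -0.01,"tz": 0.02,"gripper": -1},{"rx": 0,"ry": 0,"rz": 0,"tx": 0.2,"ty": 0,"tz": 0,"gripper": -1},{"rx": 0,"ry": 0,"rz": 0,"tx": 0.1,"ty": 0,"tz": 0,"gripper": -1},{"rx": 0,"ry": 0,"rz": 0,"tx": 0.1,"ty": 0,"tz": 0,"gripper": -1},{"rx": 0,"ry": 0,"rz": 0,"tx": 0.03,"ty": 0,"tz": 0,"gripper": -1},{"rx": 0,"ry": 0,"rz": 0,"tx": 0.03,"ty": 0,"tz": 0,"gripper": -1},{"rx": 0,"ry": 0,"rz": 0,"tx": 0.03,"ty": 0,"tz": 0,"gripper": -1},{"rx": 0,"ry": 0,"rz": 0,"tx": 0.03,"ty": 0,"tz": 0,"gripper": -1},{"rx": 0,"ry": 0,"rz": 0,"tx": 0,"ty": 0,"tz": 0,"gripper": -1},{"rx": 0,"ry": 0,"rz": 0,"tx": 0,"ty": 0,"tz": 0,"gripper": -1}]'

```text
time: 11.6
tcp_pos: [567.5, -199.6, 178.0]
eef_rot: [0.0, 0.125, 0.992, -0.0]
force: [-0.3, -0.4, -3.0]
finger_gap: 18.8
gripper_force: 78.2
```

Request:
carry_out --increments '[{"rx": 0,"ry": 0,"rz": 0,"tx": 0.03,"ty": 0,"tz": 0,"gripper": -1},{"rx": 0,"ry": 0,"rz": 0,"tx": 0.03,"ty": 0,"tz": 0,"gripper": -1},{"rx": 0,"ry": 0,"rz": 0,"tx": 0.02,"ty": 0,"tz": 0,"gripper": -1},{"rx": 0,"ry": 0,"rz": 0,"tx": 0.02,"ty": 0,"tz": 0,"gripper": -1},{"rx": 0,"ry": 0,"rz": 0,"tx": 0,"ty": 0,"tz": 0,"gripper": -1},{"rx": 0,"ry": 0,"rz": 0,"tx": 0,"ty": 0,"tz": 0,"gripper": -1},{"rx": 0,"ry": 0,"rz": 0,"tx": 0,"ty": 0,"tz": 0,"gripper": -1},{"rx": 0,"ry": 0,"rz": 0,"tx": 0,"ty": 0,"tz": 0,"gripper": -1},{"rx": 0,"ry": 0,"rz": 0,"tx": 0,"ty": 0,"tz": 0,"gripper": -1},{"rx": 0,"ry": 0,"rz": 0,"tx": 0,"ty": 0,"tz": 0,"gripper": -1}]'

```text
time: 12.85
tcp_pos: [564.5, -198.9, 178.0]
eef_rot: [0.0, 0.125, 0.992, -0.0]
force: [-0.3, -0.2, -2.9]
finger_gap: 18.8
gripper_force: 78.2
```

```bash
python3 - <<'E'
from fit import *
np.set_printoptions(precision=2,suppress=True)
s,c=look('w5');R=st()[1];print(s['tcp_pos'],s['force'],s['moment'])
n=np.array([.9725,-.2328,0]);print('TCP n',(s['tcp_pos']-[521.43,-186.99,0])@n)
E
```

```text
[ 564.54 -198.87  177.99] [-0.32 -0.19 -2.93] [-0.01 -0.12 -0.05]
TCP n 44.69207125866105
```

View pics/w5.png

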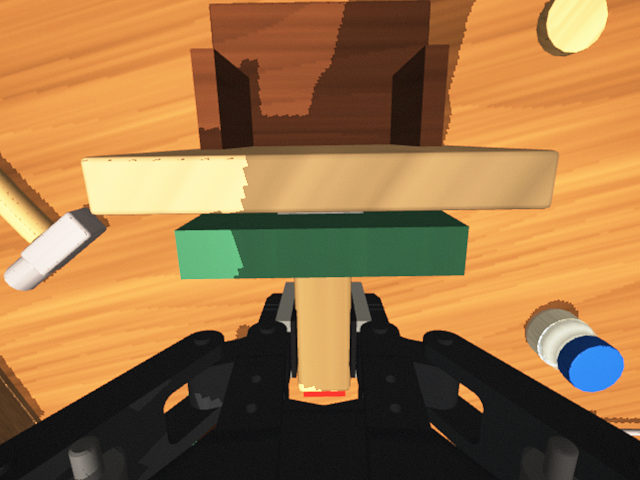

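The plaque is still parallel to the board, with a gap of about 2 to 3 mm and no contact force, so the head must be inside the entrance. I'll close the rest gently.

Request:
carry_out --increments '[{"rx": 0,"ry": 0,"rz": 0,"tx": 0.015,"ty": 0,"tz": 0,"gripper": -1},{"rx": 0,"ry": 0,"rz": 0,"tx": 0.015,"ty": 0,"tz": 0,"gripper": -1},{"rx": 0,"ry": 0,"rz": 0,"tx": 0.015,"ty": 0,"tz": 0,"gripper": -1},{"rx": 0,"ry": 0,"rz": 0,"tx": 0.015,"ty": 0,"tz": 0,"gripper": -1},{"rx": 0,"ry": 0,"rz": 0,"tx": 0,"ty": 0,"tz": 0,"gripper": -1},{"rx": 0,"ry": 0,"rz": 0,"tx": 0,"ty": 0,"tz": 0,"gripper": -1},{"rx": 0,"ry": 0,"rz": 0,"tx": 0,"ty": 0,"tz": 0,"gripper": -1},{"rx": 0,"ry": 0,"rz": 0,"tx": 0,"ty": 0,"tz": 0,"gripper": -1},{"rx": 0,"ry": 0,"rz": 0,"tx": 0,"ty": 0,"tz": 0,"gripper": -1},{"rx": 0,"ry": 0,"rz": 0,"tx": 0,"ty": 0,"tz": 0,"gripper": -1}]'

```text
time: 14.15
tcp_pos: [562.8, -198.5, 178.0]
eef_rot: [0.0, 0.125, 0.992, -0.0]
force: [0.4, 0.4, -3.1]
finger_gap: 19.2
gripper_force: 78.2
```

Request:
carry_out --increments '[{"rx": 0,"ry": 0,"rz": 0,"tx": 0.01,"ty": 0,"tz": 0,"gripper": -1},{"rx": 0,"ry": 0,"rz": 0,"tx": 0.01,"ty": 0,"tz": 0,"gripper": -1},{"rx": 0,"ry": 0,"rz": 0,"tx": 0.01,"ty": 0,"tz": 0,"gripper": -1},{"rx": 0,"ry": 0,"rz": 0,"tx": 0,"ty": 0,"tz": 0,"gripper": -1},{"rx": 0,"ry": 0,"rz": 0,"tx": 0,"ty": 0,"tz": 0,"gripper": -1},{"rx": 0,"ry": 0,"rz": 0,"tx": 0,"ty": 0,"tz": 0,"gripper": -1},{"rx": 0,"ry": 0,"rz": 0,"tx": 0,"ty": 0,"tz": 0,"gripper": -1},{"rx": 0,"ry": 0,"rz": 0,"tx": 0,"ty": 0,"tz": 0,"gripper": -1},{"rx": 0,"ry": 0,"rz": 0,"tx": 0,"ty": 0,"tz": 0,"gripper": -1},{"rx": 0,"ry": 0,"rz": 0,"tx": 0,"ty": 0,"tz": 0,"gripper": -1}]'

```text
time: 15.4
tcp_pos: [562.8, -198.4, 178.2]
eef_rot: [0.001, 0.125, 0.992, -0.0]
force: [4.9, -0.5, -5.5]
finger_gap: 18.8
gripper_force: 78.0
```

Contact: a light 5 N with the back at the face, as expected. Now I'll slide down gently.

Request:
carry_out --increments '[{"rx": 0,"ry": 0,"rz": 0,"tx": 0,"ty": 0,"tz": 0.03,"gripper": -1},{"rx": 0,"ry": 0,"rz": 0,"tx": 0,"ty": 0,"tz": 0.05,"gripper": -1},{"rx": 0,"ry": 0,"rz": 0,"tx": 0,"ty": 0,"tz": 0.05,"gripper": -1},{"rx": 0,"ry": 0,"rz": 0,"tx": 0,"ty": 0,"tz": 0.05,"gripper": -1},{"rx": 0,"ry": 0,"rz": 0,"tx": 0,"ty": 0,"tz": 0.05,"gripper": -1},{"rx": 0,"ry": 0,"rz": 0,"tx": 0,"ty": 0,"tz": 0.05,"gripper": -1},{"rx": 0,"ry": 0,"rz": 0,"tx": 0,"ty": 0,"tz": 0.05,"gripper": -1},{"rx": 0,"ry": 0,"rz": 0,"tx": 0,"ty": 0,"tz": 0.05,"gripper": -1},{"rx": 0,"ry": 0,"rz": 0,"tx": 0,"ty": 0,"tz": 0,"gripper": -1},{"rx": 0,"ry": 0,"rz": 0,"tx": 0,"ty": 0,"tz": 0,"gripper": -1}]'

```text
time: 16.65
tcp_pos: [562.8, -198.6, 167.1]
eef_rot: [0.001, 0.125, 0.992, -0.0]
force: [5.1, -2.0, -1.2]
finger_gap: 18.9
gripper_force: 78.4
```

Request:
carry_out --increments '[{"rx": 0,"ry": 0,"rz": 0,"tx": 0,"ty": 0,"tz": 0.03,"gripper": -1},{"rx": 0,"ry": 0,"rz": 0,"tx": 0,"ty": 0,"tz": 0.03,"gripper": -1},{"rx": 0,"ry": 0,"rz": 0,"tx": 0,"ty": 0,"tz": 0.03,"gripper": -1},{"rx": 0,"ry": 0,"rz": 0,"tx": 0,"ty": 0,"tz": 0.03,"gripper": -1},{"rx": 0,"ry": 0,"rz": 0,"tx": 0,"ty": 0,"tz": 0.03,"gripper": -1},{"rx": 0,"ry": 0,"rz": 0,"tx": 0,"ty": 0,"tz": 0.03,"gripper": -1},{"rx": 0,"ry": 0,"rz": 0,"tx": 0,"ty": 0,"tz": 0.03,"gripper": -1},{"rx": 0,"ry": 0,"rz": 0,"tx": 0,"ty": 0,"tz": 0.03,"gripper": -1},{"rx": 0,"ry": 0,"rz": 0,"tx": 0,"ty": 0,"tz": 0,"gripper": -1},{"rx": 0,"ry": 0,"rz": 0,"tx": 0,"ty": 0,"tz": 0,"gripper": -1}]'

```text
time: 17.9
tcp_pos: [562.8, -198.7, 160.2]
eef_rot: [0.001, 0.125, 0.992, -0.0]
force: [5.0, -2.0, 4.7]
finger_gap: 19.0
gripper_force: 79.1
```

Request:
carry_out --increments '[{"rx": 0,"ry": 0,"rz": 0,"tx": 0,"ty": 0,"tz": 0.03,"gripper": -1},{"rx": 0,"ry": 0,"rz": 0,"tx": 0,"ty": 0,"tz": 0.03,"gripper": -1},{"rx": 0,"ry": 0,"rz": 0,"tx": 0,"ty": 0,"tz": 0.03,"gripper": -1},{"rx": 0,"ry": 0,"rz": 0,"tx": 0,"ty": 0,"tz": 0.03,"gripper": -1},{"rx": 0,"ry": 0,"rz": 0,"tx": 0,"ty": 0,"tz": 0.03,"gripper": -1},{"rx": 0,"ry": 0,"rz": 0,"tx": 0,"ty": 0,"tz": 0,"gripper": -1},{"rx": 0,"ry": 0,"rz": 0,"tx": 0,"ty": 0,"tz": 0,"gripper": -1},{"rx": 0,"ry": 0,"rz": 0,"tx": 0,"ty": 0,"tz": 0,"gripper": -1},{"rx": 0,"ry": 0,"rz": 0,"tx": 0,"ty": 0,"tz": 0,"gripper": -1},{"rx": 0,"ry": 0,"rz": 0,"tx": 0,"ty": 0,"tz": 0,"gripper": -1}]'

```text
time: 19.15
tcp_pos: [562.8, -198.7, 156.0]
eef_rot: [0.001, 0.125, 0.992, -0.0]
force: [5.1, -0.7, 5.7]
finger_gap: 18.8
gripper_force: 79.4
```

Request:
carry_out --increments '[{"rx": 0,"ry": 0,"rz": 0,"tx": 0,"ty": 0,"tz": 0.02,"gripper": -1},{"rx": 0,"ry": 0,"rz": 0,"tx": 0,"ty": 0,"tz": 0.02,"gripper": -1},{"rx": 0,"ry": 0,"rz": 0,"tx": 0,"ty": 0,"tz": 0.02,"gripper": -1},{"rx": 0,"ry": 0,"rz": 0,"tx": 0,"ty": 0,"tz": 0.02,"gripper": -1},{"rx": 0,"ry": 0,"rz": 0,"tx": 0,"ty": 0,"tz": 0.02,"gripper": -1},{"rx": 0,"ry": 0,"rz": 0,"tx": 0,"ty": 0,"tz": 0,"gripper": -1},{"rx": 0,"ry": 0,"rz": 0,"tx": 0,"ty": 0,"tz": 0,"gripper": -1},{"rx": 0,"ry": 0,"rz": 0,"tx": 0,"ty": 0,"tz": 0,"gripper": -1},{"rx": 0,"ry": 0,"rz": 0,"tx": 0,"ty": 0,"tz": 0,"gripper": -1},{"rx": 0,"ry": 0,"rz": 0,"tx": 0,"ty": 0,"tz": 0,"gripper": -1}]'

```text
time: 20.4
tcp_pos: [562.7, -198.7, 152.8]
eef_rot: [0.001, 0.125, 0.992, -0.0]
force: [5.4, -1.5, 4.6]
finger_gap: 18.9
gripper_force: 79.3
```

Request:
carry_out --increments '[{"rx": 0,"ry": 0,"rz": 0,"tx": 0,"ty": 0,"tz": 0.015,"gripper": -1},{"rx": 0,"ry": 0,"rz": 0,"tx": 0,"ty": 0,"tz": 0.015,"gripper": -1},{"rx": 0,"ry": 0,"rz": 0,"tx": 0,"ty": 0,"tz": 0.015,"gripper": -1},{"rx": 0,"ry": 0,"rz": 0,"tx": 0,"ty": 0,"tz": 0,"gripper": -1},{"rx": 0,"ry": 0,"rz": 0,"tx": 0,"ty": 0,"tz": 0,"gripper": -1},{"rx": 0,"ry": 0,"rz": 0,"tx": 0,"ty": 0,"tz": 0,"gripper": -1},{"rx": 0,"ry": 0,"rz": 0,"tx": 0,"ty": 0,"tz": 0,"gripper": -1},{"rx": 0,"ry": 0,"rz": 0,"tx": 0,"ty": 0,"tz": 0,"gripper": -1},{"rx": 0,"ry": 0,"rz": 0,"tx": 0,"ty": 0,"tz": 0,"gripper": -1},{"rx": 0,"ry": 0,"rz": 0,"tx": 0,"ty": 0,"tz": 0,"gripper": -1}]'

```text
time: 21.65
tcp_pos: [562.8, -198.7, 151.6]
eef_rot: [0.001, 0.125, 0.992, -0.0]
force: [6.0, -1.0, 5.7]
finger_gap: 18.7
gripper_force: 79.3
```

Request:
carry_out --increments '[{"rx": 0,"ry": 0,"rz": 0,"tx": 0,"ty": 0,"tz": 0.015,"gripper": -1},{"rx": 0,"ry": 0,"rz": 0,"tx": 0,"ty": 0,"tz": 0.015,"gripper": -1},{"rx": 0,"ry": 0,"rz": 0,"tx": 0,"ty": 0,"tz": 0.015,"gripper": -1},{"rx": 0,"ry": 0,"rz": 0,"tx": 0,"ty": 0,"tz": 0,"gripper": -1},{"rx": 0,"ry": 0,"rz": 0,"tx": 0,"ty": 0,"tz": 0,"gripper": -1},{"rx": 0,"ry": 0,"rz": 0,"tx": 0,"ty": 0,"tz": 0,"gripper": -1},{"rx": 0,"ry": 0,"rz": 0,"tx": 0,"ty": 0,"tz": 0,"gripper": -1},{"rx": 0,"ry": 0,"rz": 0,"tx": 0,"ty": 0,"tz": 0,"gripper": -1},{"rx": 0,"ry": 0,"rz": 0,"tx": 0,"ty": 0,"tz": 0,"gripper": -1},{"rx": 0,"ry": 0,"rz": 0,"tx": 0,"ty": 0,"tz": 0,"gripper": -1}]'

```text
time: 22.9
tcp_pos: [562.8, -198.7, 151.2]
eef_rot: [0.001, 0.125, 0.992, -0.001]
force: [2.4, -1.1, 10.7]
finger_gap: 19.1
gripper_force: 80.2
```

Request:
carry_out --increments '[{"rx": 0,"ry": 0,"rz": 0,"tx": 0,"ty": 0,"tz": 0.015,"gripper": -1},{"rx": 0,"ry": 0,"rz": 0,"tx": 0,"ty": 0,"tz": 0,"gripper": -1},{"rx": 0,"ry": 0,"rz": 0,"tx": 0,"ty": 0,"tz": 0,"gripper": -1},{"rx": 0,"ry": 0,"rz": 0,"tx": 0,"ty": 0,"tz": 0,"gripper": -1},{"rx": 0,"ry": 0,"rz": 0,"tx": 0,"ty": 0,"tz": 0,"gripper": -1},{"rx": 0,"ry": 0,"rz": 0,"tx": 0,"ty": 0,"tz": 0,"gripper": -1},{"rx": 0,"ry": 0,"rz": 0,"tx": 0,"ty": 0,"tz": 0,"gripper": -1},{"rx": 0,"ry": 0,"rz": 0,"tx": 0,"ty": 0,"tz": 0,"gripper": -1},{"rx": 0,"ry": 0,"rz": 0,"tx": 0,"ty": 0,"tz": 0,"gripper": -1},{"rx": 0,"ry": 0,"rz": 0,"tx": 0,"ty": 0,"tz": 0,"gripper": -1}]'

```text
time: 24.15
tcp_pos: [562.8, -198.7, 151.0]
eef_rot: [0.001, 0.125, 0.992, -0.001]
force: [1.8, 1.2, 13.4]
finger_gap: 19.2
gripper_force: 80.5
```

The slot's end has stopped the plaque firmly: 16 N for about 0.2 mm. Now I'll release and withdraw upward.

Request:
carry_out --increments '[{"rx": 0,"ry": 0,"rz": 0,"tx": 0,"ty": 0,"tz": 0,"gripper": -0.4},{"rx": 0,"ry": 0,"rz": 0,"tx": 0,"ty": 0,"tz": 0,"gripper": -0.2},{"rx": 0,"ry": 0,"rz": 0,"tx": 0,"ty": 0,"tz": 0,"gripper": 0},{"rx": 0,"ry": 0,"rz": 0,"tx": 0,"ty": 0,"tz": 0,"gripper": 0.2},{"rx": 0,"ry": 0,"rz": 0,"tx": 0,"ty": 0,"tz": 0,"gripper": 0.4},{"rx": 0,"ry": 0,"rz": 0,"tx": 0,"ty": 0,"tz": 0,"gripper": 0.4},{"rx": 0,"ry": 0,"rz": 0,"tx": 0,"ty": 0,"tz": 0,"gripper": 0.4},{"rx": 0,"ry": 0,"rz": 0,"tx": 0,"ty": 0,"tz": 0,"gripper": 0.4},{"rx": 0,"ry": 0,"rz": 0,"tx": -0.1,"ty": 0,"tz": -0.2,"gripper": 0.4},{"rx": 0,"ry": 0,"rz": 0,"tx": 0,"ty": 0,"tz": -0.4,"gripper": 0.4}]'

```text
time: 25.4
tcp_pos: [564.9, -198.9, 167.1]
eef_rot: [-0.0, 0.125, 0.992, 0.0]
force: [0.2, -0.6, 0.6]
finger_gap: 59.9
gripper_force: 0.0
```

Request:
carry_out --increments '[{"rx": 0,"ry": 0,"rz": 0,"tx": 0,"ty": 0,"tz": -0.5,"gripper": 0.4},{"rx": 0,"ry": 0,"rz": 0,"tx": 0,"ty": 0,"tz": -0.6,"gripper": 0.4},{"rx": 0,"ry": 0,"rz": 0,"tx": 0,"ty": 0,"tz": -0.6,"gripper": 0.4},{"rx": 0,"ry": 0,"rz": 0,"tx": 0,"ty": 0,"tz": -0.6,"gripper": 0.4},{"rx": 0,"ry": 0,"rz": 0,"tx": 0,"ty": 0,"tz": -0.6,"gripper": 0.4},{"rx": 0,"ry": 0,"rz": 0,"tx": 0,"ty": 0,"tz": -0.6,"gripper": 0.4},{"rx": 0,"ry": 0,"rz": 0,"tx": 0,"ty": 0,"tz": -0.6,"gripper": 0.4},{"rx": 0,"ry": 0,"rz": 0,"tx": 0,"ty": 0,"tz": -0.3,"gripper": 0.4},{"rx": 0,"ry": 0,"rz": 0,"tx": 0,"ty": 0,"tz": 0,"gripper": 0.4},{"rx": 0,"ry": 0,"rz": 0,"tx": 0,"ty": 0,"tz": 0,"gripper": 0.4}]'

```text
time: 26.65
tcp_pos: [564.5, -198.8, 298.1]
eef_rot: [-0.0, 0.125, 0.992, 0.0]
force: [0.4, 0.5, -0.6]
finger_gap: 59.7
gripper_force: 0.0
```

```bash
python3 - <<'E'
from fit import *
from rig import robot
s,c=look('w6');print(s['time'],s['tcp_pos'])
d=robot.capture('scene')['color'];a=cv2.resize(d[215:315,190:290],(400,400),interpolation=cv2.INTER_CUBIC)
cv2.imwrite('pics/f.png',np.hstack([a,cv2.resize(c['color'][40:440,120:520],(400,400))]))
E
```

```text
26.65 [ 564.51409702 -198.78105146  298.14009929]
```

View pics/f.png

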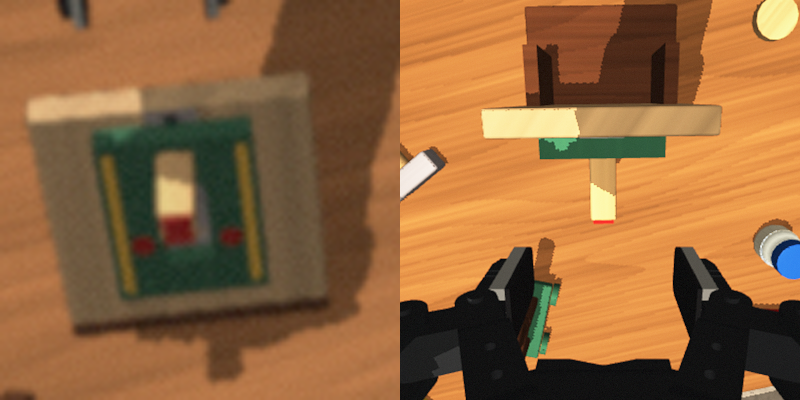

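Both views show the plaque hanging straight and flush on the board (scene crop, centre near (180,210)). The gripper is clear and the bystanders in view are undisturbed, so I'll hand in.

```bash
python3 -c "
from rig import robot
print(robot.finish_job())"
```

```text
the job is handed in; nothing more can be done
None
```

The green plaque hangs by itself on the board's screw, straight and flat against the face; it was slid down until the slot's end stopped it firmly at about 16 N. I handed the job in at about 27 s with the gripper clear; the hand-in gave no verdict.

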